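# Hold the bag clip gaping round the yellow card

### The job

Squeeze the blue bag clip wide open, lift it up off the metal fin it is parked on, and take it over to the yellow card, leaving everything else standing where it is. Bring it down so that its gaping jaws reach well past the middle of the card's top edge, one on each side, in line with the card and clear of it. Finish there, still squeezing the clip open and holding it steady in the gripper, so that I can tuck a slip of paper in beside the card.

Things in the scene. Friction and masses are not known exactly. Their poses are not given: they have to be found in the camera images.
- clip: blue plastic spring clip, 80 g, standing closed astride the rack's fin: wings up, jaws down, 44 mm wide. Origin: middle of its steel hinge pin (12 mm thick), which rests on the fin, 92 mm above the table. z up, y along the pin, x across the jaws. Wings: flat plates in a V, over their outer faces 57 mm at the top (44 mm above the pin), 21 mm at the roots (4 mm above). Jaws reach 42 mm below the pin.
- jaw_a (a joint): how far each jaw has swung open: 0 closed on the fin, 0.42 rad at the stop; both move alike, sprung shut. Pressing the wings together along the clip's x spreads the jaws. At the stop the wings stand parallel, 16 mm over their outer faces, 7 to 51 mm above the pin, the tips gape 38 mm, and each wing needs about 10 N, pressed 30 mm above the pin.
- jaw_a_tip (a point): inner edge of the tip of the clip's jaw a (on the clip's own +x side), in the middle of the clip's width; 42 mm below the hinge pin and 2 mm from the clip's middle plane while the clip is closed on the fin, about 38 mm below the pin and 19 mm from the middle plane when squeezed fully open
- jaw_b_tip (a point): inner edge of the tip of the clip's jaw b (on the clip's own -x side), in the middle of the clip's width; 42 mm below the hinge pin and 2 mm from the clip's middle plane while the clip is closed on the fin, about 38 mm below the pin and 19 mm from the middle plane when squeezed fully open
- rack: fixed brown oak block 70 x 100 x 30 mm with an upright aluminium fin 4 mm thick, 90 mm long along own y, its top edge 86 mm above the table; the clip sits astride the fin, within 15 mm of its middle. Origin: centre of the underside; own x square to the fin. It can stand in any of the same three places as the cards.
- card_yellow: stiff upright yellow card, 110 mm wide, 3 mm thick, in the middle of a loose dark wooden block 70 x 100 x 28 mm (0.5 kg). Origin: centre of the block's underside; z up; x square to the card's face, y along its top edge, which is 120 mm above the table. Stands in any of three places.
- card_yellow_edge (a point): middle of the yellow card's top edge, 120 mm above the table; axes as the card's: x square to its face, y along the edge, z up
- card_green: stiff upright green card, 110 mm wide, 3 mm thick, in the middle of a loose dark wooden block 70 x 100 x 28 mm (0.5 kg). Origin: centre of the block's underside; z up; x square to the card's face, y along its top edge, which is 120 mm above the table. Stands in any of three places. Not to be used.
- plate_low: lower of two stacked white plates, 170 mm across; origin centre of underside
- plate_top: upper plate of the stack; origin centre of underside
- measuring_cup: red plastic measuring cup, 76 mm across, 70 mm high, handle to own +y; origin centre of underside
- egg_slicer: flat steel egg slicer 80 x 125 x 27 mm; origin centre of underside
- glass_jar: glass jar with clip-on lid, 72 mm across, 90 mm high; origin centre of underside
Things that resemble listed ones, but are neither listed nor needed, are in the scene too. There is more than one size of the clip; the one meant has the size given above.

How it is judged:
By the outcome, as a careful person would: the job done as asked, in the order asked, and still so for the second after the job is handed in, while the arm keeps its last pose, push and grip.
It also fails if it takes over 40 s, if anything falls off the work surface, if the arm or the gripper's body presses on something with over 40 N, if the wrist force passes 120 N, or if a joint passes its speed limit or range.

### The arm

A 7-joint arm with a two-finger parallel gripper is mounted at the origin on the work surface. World frame = base frame: x ahead of the robot, y to its left, z up, the work surface at z = 0. Lengths are in m, angles in rad, forces in N, time in s.
With the tool pointing down it reaches from about 0.4 to 0.925 m from the base axis. Payload 5.6 kg.
Tool frame: the origin (TCP) lies on the mounting face of the last link; the fingertips stand 173 mm ahead of it and the grasp point (between the pads) lies 155 mm ahead of it; z points along the fingers, y is the direction in which the jaws open and shut (so a half turn about z gives the same grasp; the last joint's range is limited). The gripper opens to 85 mm and grips with 20 to 120 N. Pads are 22 mm wide; open, the fingers measure 114 mm over their backs; the gripper's body (76 mm by 85 mm) begins 54 mm behind the grasp point. The pads swing forward as they close: fully open they stand 13 mm farther back than shut.
Start: joints at [-1.268, 0.468, -0.012, 1.603, 0.006, 1.071, -0.056], TCP at [0.22, 0.612, 0.405] pointing down, gripper open.
Joint ranges: [-2.53, 2.53], [-0.31, 2.02], [-1.57, 1.55], [0.28, 2.44], [-1.29, 4.43], [0.15, 1.84], [-2.92, 2.92]. Speed limits (rad/s): [2.57, 2.57, 3.14, 3.14, 3.14, 3.14, 3.14].

### API

Orientations are given as a rotation vector (axis times angle).
In Python, from station import arm, get_image gives the robot as it stands. The module is installed in compiled form; this text tells all that it offers.
- The arm moves only by the tool play_rows, never from a script. Its arguments are lists of equal length, an entry for each row: "gripper": the opening, from -1 (shut) to 1 (fully open), so that 0 is half open; "slide": the shift along the tool's x, y, z in units of 50 mm (1.0 is 50 mm), a list of three; "delta_rot": the turn, a rotation vector about the tool's x, y, z in rad, a list of three. In form: {"gripper": [gripper, ...], "slide": [[tx, ty, tz], ...], "delta_rot": [[ax, ay, az], ...]}. A call has exactly 10 rows; each row shifts and turns the commanded pose from where the row before left it, along the tool's axes as they then stand; what a row does not reach is not made up. A row lasts 1/8 s, in which the tool goes at most 62.5 mm and 10.7 degrees, less where a joint would pass 70% of its speed; a pose out of reach is approached as far as the arm can. A call is refused whole if a number of a shift passes 1 or a number of a turn 0.188, either way. A call with a gripper value outside its range is refused whole. The fingers move at their own pace and stop on an object; "newtons" is the grip in N (left out, the last holds). Time passes only in rows, so rows that do not move let the fingers close, or fill a call up. It gives the time, the measured TCP pose, the force and the opening at its end, in the units of the state.
- arm.read_state(): the state, without advancing time (a new reading comes with each control period).
- get_image(name): name is "side" or "top" or "wrist"; returns a dict with "pixels" (420x560x3 uint8, red, green, blue), "camera_matrix" (3x3 intrinsics, pixels), "origin" and "attitude" of the camera in the world. Camera axes: x right, y up, looking along -z (the intrinsics and any distortion apply to the point x, -y, -z); pixel columns grow to the right and rows downward; lengths in m; the calibration is good to about 2 mm. A picture is of the moment at which its call begins. There is no depth.
- arm.finish_job(): hands the job in, once; it reports no verdict.
The state is a dict: "clock": time; "q": joint angles; "qd": joint speeds; "joint_efforts": joint torques, N m; "tcp_pos": TCP position; "ee_rot": TCP orientation; "force": force on the tool from outside, world axes, zero at the start; "wrist_torque": the same for the moment, N m; "width": opening from 0.0 (shut) to 1.0 (fully open).
Only numpy, scipy, OpenCV 4.12 (cv2) and the standard library are available. Lean on these libraries where they do the work, as an engineer would, in place of code of your own. Each camera call takes 0.05 s, during which the arm holds its last target.

## Working session

There is one attempt and no reset: what is moved stays moved. The work goes in short steps, Python scripts to look and compute and a tool call to move; the robot and the scene stay as the last step left them, time stands still between calls to the robot, and variables do not carry over. Pictures are saved under pics/ and viewed, and the job is handed in when it is done.

Besides the shell and the picture viewer there is one more tool, called after "Emit:" as a command line: name --argument value ..., lists and objects as JSON in quotes. play_rows: Moves the arm, as the interface text tells. Its arguments: {"type":"object","properties":{"gripper":{"type":"array"},"slide":{"type":"array"},"delta_rot":{"type":"array"},"newtons":{"type":"number"}},"required":["gripper","slide","delta_rot"]}

```bash
mkdir -p pics; cat > h.py <<'E'
import numpy as np, cv2
from station import arm, get_image
def snap(n,f):
    d=get_image(n); cv2.imwrite(f'pics/{f}.png',d['pixels'][:,:,::-1]); np.savez(f'pics/{f}.npz',**{k:np.array(v) for k,v in d.items()}); return d
E
python3 - <<'E'
from h import *
for n in ['side','top','wrist']:
    d=snap(n,n+'0'); print(n,{k:(np.round(v,4).tolist() if k!='pixels' else 0) for k,v in d.items()})
print(arm.read_state())
E
```

```text
side {'pixels': 0, 'camera_matrix': [[490.9348, 0.0, 270.632], [0.0, 490.9348, 204.3346], [0.0, 0.0, 1.0]], 'origin': [0.1622, -0.7289, 0.5922], 'attitude': [1.0419, -0.2621, -0.45]}
top {'pixels': 0, 'camera_matrix': [[518.3798, 0.0, 281.7432], [0.0, 518.3798, 210.617], [0.0, 0.0, 1.0]], 'origin': [0.351, 0.0604, 1.299], 'attitude': [0.1488, -0.1724, -1.6758]}
wrist {'pixels': 0, 'camera_matrix': [[328.3713, 0.0, 282.6326], [0.0, 328.3713, 210.4906], [0.0, 0.0, 1.0]], 'origin': [0.1409, 0.6399, 0.3725], 'attitude': [-0.2905, -0.2021, 1.2138]}
{'clock': 0.15, 'q': array([-1.26800592,  0.46821634, -0.01158126,  1.60337822,  0.00601837,
        1.07137893, -0.05628172]), 'qd': array([-4.15167289e-05, -9.43098932e-04,  3.90893118e-04, -3.38129760e-03,
       -6.09432449e-04,  1.17870183e-03, -8.96257788e-04]), 'joint_efforts': array([ 8.61149692e-04, -5.32797146e+01,  2.16391910e-02, -2.51554406e+01,
        1.14271333e-02,  5.53939724e-03, -1.85524257e-06]), 'tcp_pos': array([0.22030638, 0.61134302, 0.4039441 ]), 'ee_rot': array([-5.40535035e-01, -3.09463530e+00,  2.11007559e-03]), 'force': array([-0.46035589,  0.07066734,  0.65998735]), 'wrist_torque': array([0.0341685 , 0.04083594, 0.00183113]), 'width': 0.9974561008014949}
```

View pics/side0.png

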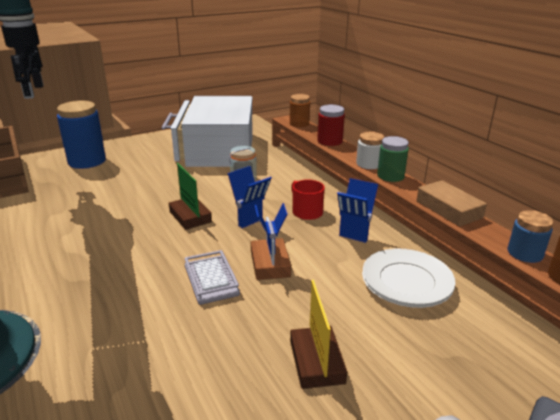

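View pics/top0.png

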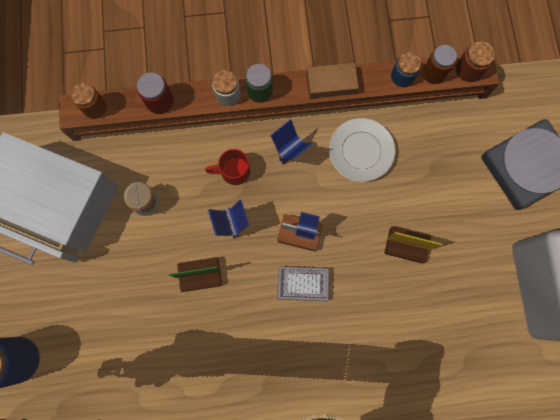

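View pics/wrist0.png

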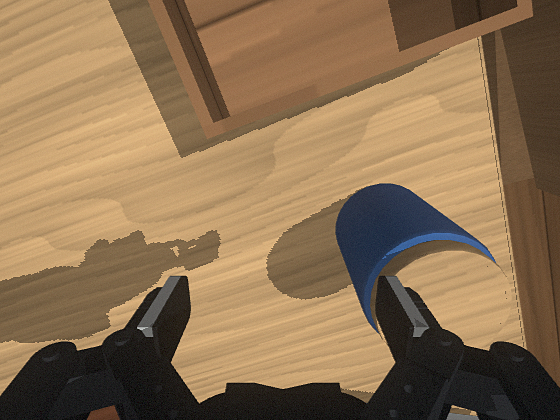

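```bash
cat >> h.py <<'E'
R_=lambda r:cv2.Rodrigues(np.array(r,float))[0]
def proj(d,p):
    p=np.atleast_2d(p); c=(p-d['origin'])@R_(d['attitude']); K=d['camera_matrix']
    return np.c_[K[0,0]*c[:,0]/-c[:,2]+K[0,2],K[1,1]*-c[:,1]/-c[:,2]+K[1,2]]
def ray(d,uv):
    K=d['camera_matrix']; v=np.array([(uv[0]-K[0,2])/K[0,0],-(uv[1]-K[1,2])/K[1,1],-1]); return R_(d['attitude'])@v
def atz(d,uv,z):
    r=ray(d,uv); o=d['origin']; return o+r*(z-o[2])/r[2]
def crop(f,x0,y0,w,h,s,out):
    i=cv2.imread(f'pics/{f}.png')[y0:y0+h,x0:x0+w]; cv2.imwrite(f'pics/{out}.png',cv2.resize(i,None,fx=s,fy=s,interpolation=cv2.INTER_CUBIC))
def load(f): return dict(np.load(f'pics/{f}.npz'))
E
python3 - <<'E'
from h import *
crop('top0',260,190,100,75,8,'c1'); crop('top0',375,210,80,60,10,'c2');crop('side0',230,190,80,100,6,'c3');crop('side0',270,270,100,120,5,'c4')
E
```

```text
(no output)
```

View pics/c1.png

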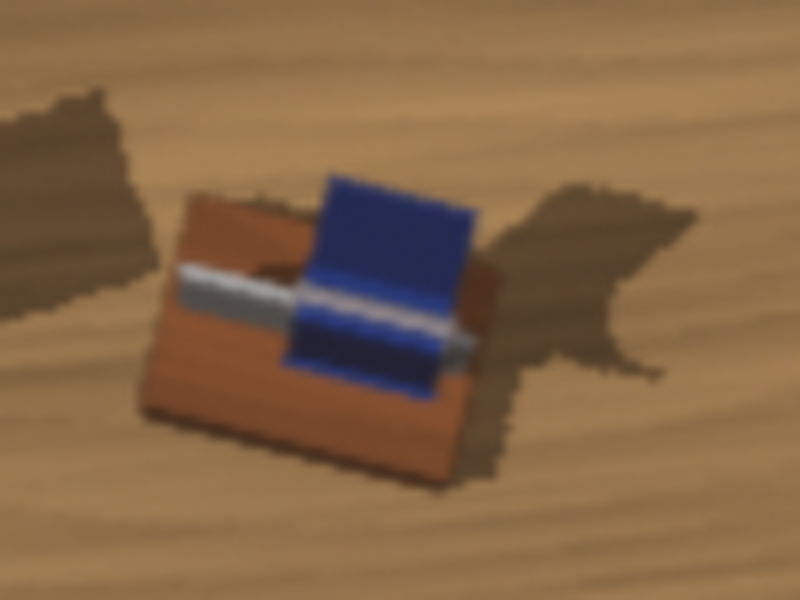

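View pics/c2.png

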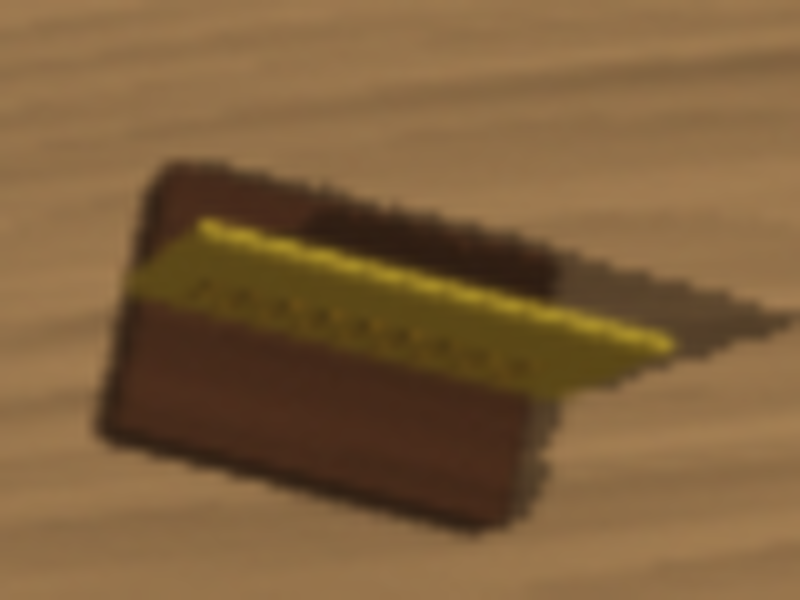

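View pics/c3.png

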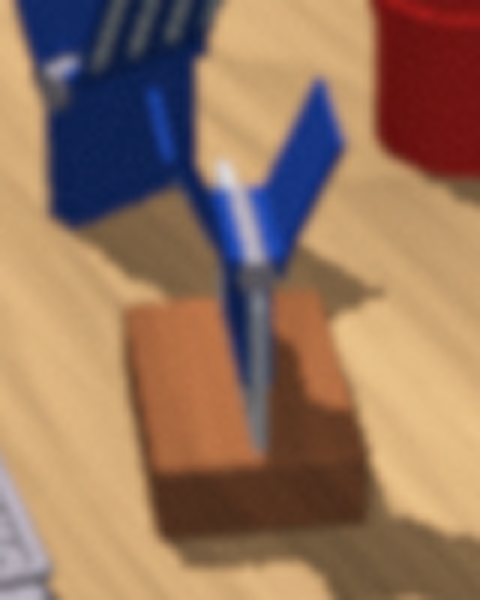

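View pics/c4.png

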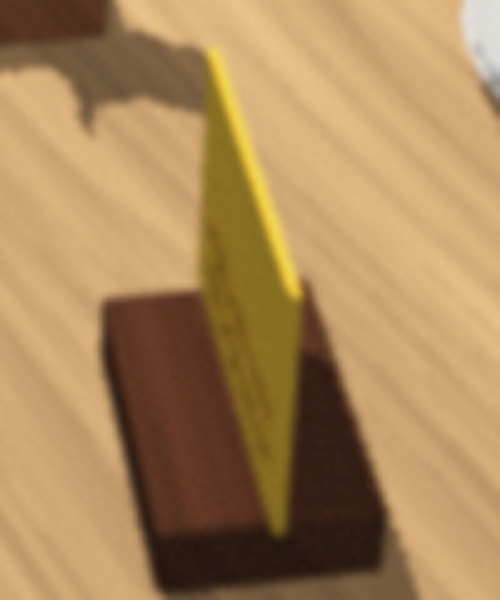

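```bash
python3 - <<'E'
from h import *
t=load('top0'); s=load('side0')
c=lambda x0,y0,k,p:(x0+(p[0]+.5)/k-.5,y0+(p[1]+.5)/k-.5)
def show(n,P):
    P=np.array(P); m=P.mean(0); e=P[1]-P[0]; print(n,P.round(4).tolist(),'mid',m.round(4),'len',np.linalg.norm(e).round(4),'ang',np.degrees(np.arctan2(e[1],e[0])).round(1))
show('cardT',[atz(t,c(375,210,10,p),.12) for p in [(203,225),(672,347)]])
show('cardS',[atz(s,c(270,270,5,p),.12) for p in [(213,50),(299,296)]])
show('wing1',[atz(t,c(260,190,8,p),.136) for p in [(330,177),(479,212)]])
show('wing2',[atz(t,c(260,190,8,p),.136) for p in [(286,364),(437,398)]])
show('pin',[atz(t,c(260,190,8,p),.098) for p in [(300,288),(448,325)]])
show('rack edge bottomT',[atz(t,c(260,190,8,p),.0) for p in [(142,415),(440,490)]])
show('fin topS',[atz(s,c(230,190,6,p),.086) for p in [(256,268),(222,165)]])
show('cardblkT',[atz(t,c(375,210,10,p),.0) for p in [(105,445),(485,530)]])
for n,p in dict(slicer=(304,283),cup=(235,167),jar=(140,195),plate=(362,150)).items(): print(n,atz(t,p,.03).round(3))
print('clip?',atz(t,(229,220),.1),atz(t,(290,142),.1),atz(t,(200,272),.06))
E
```

```text
cardT [[0.5113, -0.224, 0.12], [0.4713, -0.3267, 0.12]] mid [ 0.4913 -0.2754  0.12  ] len 0.1101 ang -111.3
cardS [[0.5087, -0.2231, 0.12], [0.4707, -0.3255, 0.12]] mid [ 0.4897 -0.2743  0.12  ] len 0.1092 ang -110.4
wing1 [[0.5796, -0.0134, 0.136], [0.5648, -0.0545, 0.136]] mid [ 0.5722 -0.0339  0.136 ] len 0.0437 ang -109.9
wing2 [[0.5273, 0.0055, 0.136], [0.5129, -0.0359, 0.136]] mid [ 0.5201 -0.0152  0.136 ] len 0.0438 ang -109.2
pin [[0.555, -0.0031, 0.098], [0.5393, -0.0449, 0.098]] mid [ 0.5472 -0.024   0.098 ] len 0.0447 ang -110.6
rack edge bottomT [[0.5368, 0.0461, 0.0], [0.5027, -0.0445, 0.0]] mid [0.5198 0.0008 0.    ] len 0.0968 ang -110.6
fin topS [[0.5425, -0.0317, 0.086], [0.5634, 0.0306, 0.086]] mid [ 0.5529 -0.0006  0.086 ] len 0.0657 ang 71.4
cardblkT [[0.4749, -0.2198, 0.0], [0.4431, -0.3114, 0.0]] mid [ 0.459  -0.2656  0.    ] len 0.0969 ang -109.1
slicer [ 0.424 -0.007  0.03 ]
cup [0.734 0.132 0.03 ]
jar [0.688 0.376 0.03 ]
plate [ 0.743 -0.195  0.03 ]
clip? [0.5856181 0.1545506 0.1      ] [ 0.76095358 -0.01006883  0.1       ] [0.47570264 0.23775975 0.06      ]
```

Emit:
play_rows --gripper '[1,1,1,1,1,1,1,1,1,1]' --slide '[[-0.84,-0.78,0],[-0.84,-0.78,0],[-0.84,-0.78,0],[-0.84,-0.78,0],[-0.84,-0.78,0],[-0.84,-0.78,0],[-0.84,-0.78,0],[-0.84,-0.78,0],[-0.84,-0.78,0],[-0.84,-0.78,0]]' --delta_rot '[[0,0,0],[0,0,0],[0,0,0],[0,0,0],[0,0,0],[0,0,0],[0,0,0],[0,0,0],[0,0,0],[0,0,0]]' --newtons 40

```text
clock: 1.4
tcp_pos: [0.4837, 0.1005, 0.4048]
ee_rot: [0.54, 3.095, 0.001]
force: [1.0, 0.3, 0.3]
width: 0.998
```

Emit:
play_rows --gripper '[1,1,1,1,1,1,1,1,1,1]' --slide '[[-0.7,-0.65,0],[-0.7,-0.65,0],[-0.7,-0.65,0],[0,0,0],[0,0,0],[0,0,0],[0,0,0],[0,0,0],[0,0,0],[0,0,0]]' --delta_rot '[[0,0,0.157],[0,0,0.157],[0,0,0.157],[0,0,0.157],[0,0,0.157],[0,0,0.157],[0,0,0.157],[0,0,0.157],[0,0,0.157],[0,0,0.157]]'

```text
clock: 2.65
tcp_pos: [0.5278, -0.0326, 0.4045]
ee_rot: [-2.574, -1.8, 0.0]
force: [-0.1, 0.1, -0.2]
width: 0.997
```

```bash
cat >> h.py <<'E'
def to(p,yaw=None):
    s=arm.read_state(); R=R_(s['ee_rot']); print('clock',s['clock'],'tcp',s['tcp_pos'].round(4),'w',round(s['width'],3),'F',s['force'].round(1),'q',s['q'].round(2))
    print('tool y ang',np.degrees(np.arctan2(R[1,1],R[0,1])).round(2),'z',R[:,2].round(3))
    print('slide units',(R.T@(np.array(p)-s['tcp_pos'])/.05).round(3))
E
python3 - <<'E'
from h import *
to([0.5465,-0.0245,0.277]); snap('wrist','w1'); snap('top','t1')
E
```

```text
clock 2.65 tcp [ 0.5278 -0.0326  0.4045] w 0.997 F [-0.1  0.1 -0.2] q [-0.52  0.29  0.63  1.93 -0.2   0.98 -0.15]
tool y ang -20.06 z [-0.  0. -1.]
slide units [0.281 0.297 2.55 ]
```

View pics/w1.png

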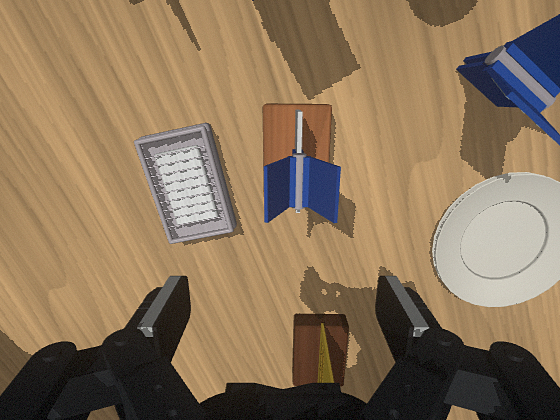

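```bash
python3 - <<'E'
from h import *
crop('w1',250,95,100,140,5,'c5'); 
E
```

```text
(no output)
```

View pics/c5.png

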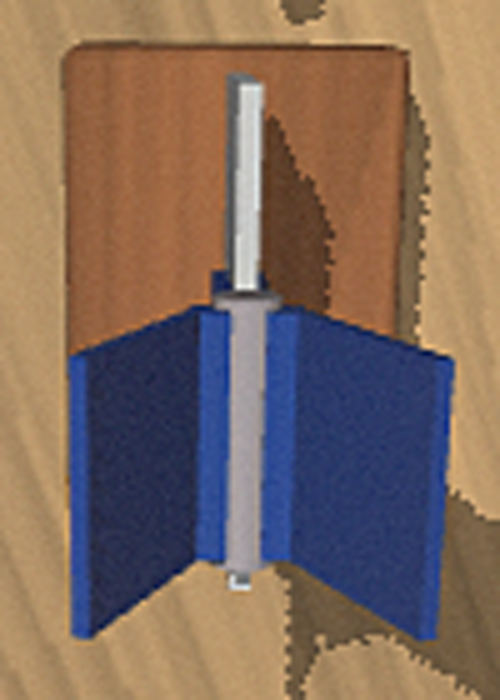

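```bash
python3 - <<'E'
from h import *
t=load('w1')
c=lambda p,x0=250,y0=95,k=5:(x0+(p[0]+.5)/k-.5,y0+(p[1]+.5)/k-.5)
def show(n,P):
    P=np.array(P); m=P.mean(0); e=P[1]-P[0]; print(n,'mid',m.round(4),'len',np.linalg.norm(e).round(4),'ang',np.degrees(np.arctan2(e[1],e[0])).round(1))
show('w1',[atz(t,c(p),.136) for p in [(70,357),(74,638)]])
show('w2',[atz(t,c(p),.136) for p in [(454,360),(435,638)]])
A=[atz(t,c(p),.136) for p in [(70,357),(74,638),(454,360),(435,638)]]
print('ctr',np.mean(A,0), np.linalg.norm((A[0]+A[1]-A[2]-A[3])/2))
show('pin top',[atz(t,c(p),.098) for p in [(248,300),(243,572)]])
show('fin',[atz(t,c(p),.086) for p in [(251,82),(240,585)]])
E
```

```text
w1 mid [ 0.5193 -0.0139  0.136 ] len 0.0439 ang -110.3
w2 mid [ 0.5718 -0.0333  0.136 ] len 0.0435 ang -110.6
ctr [ 0.54557724 -0.02358131  0.136     ] 0.055962590890698695
pin top mid [ 0.5454 -0.0235  0.098 ] len 0.0481 ang -110.1
fin mid [ 0.5505 -0.0105  0.086 ] len 0.0892 ang -110.4
```

Emit:
play_rows --gripper '[1,1,1,1,1,1,1,1,1,1]' --slide '[[0.145,0.14,0],[0.145,0.14,0],[0,0,0.5],[0,0,0.5],[0,0,0.5],[0,0,0.4],[0,0,0.3],[0,0,0.2],[0,0,0.15],[0,0,0]]' --delta_rot '[[0,0,0.004],[0,0,0],[0,0,0],[0,0,0],[0,0,0],[0,0,0],[0,0,0],[0,0,0],[0,0,0],[0,0,0]]'

```text
clock: 4.0
tcp_pos: [0.546, -0.0238, 0.277]
ee_rot: [-2.573, -1.802, 0.0]
force: [0.1, -0.6, 0.0]
width: 0.999
```

```bash
python3 - <<'E'
from h import *
to([0.5458,-0.0238,0.277]); snap('wrist','w2'); snap('side','s2');crop('s2',200,100,133,100,6,'c6')
E
```

```text
clock 4.0 tcp [ 0.546  -0.0238  0.277 ] w 0.999 F [ 0.1 -0.6  0. ] q [-0.44  0.5   0.53  1.98 -0.37  0.75 -0.03]
tool y ang -20.0 z [-0. -0. -1.]
slide units [-0.001 -0.005  0.   ]
```

View pics/w2.png

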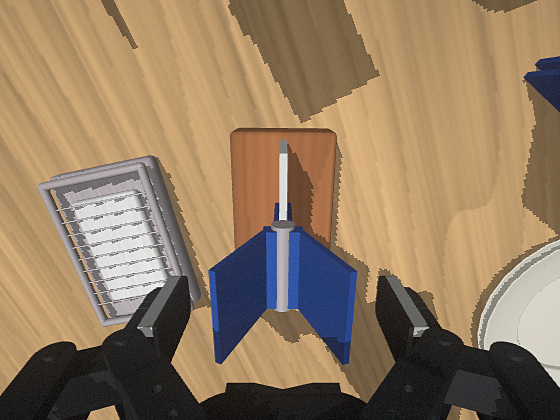

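View pics/s2.png

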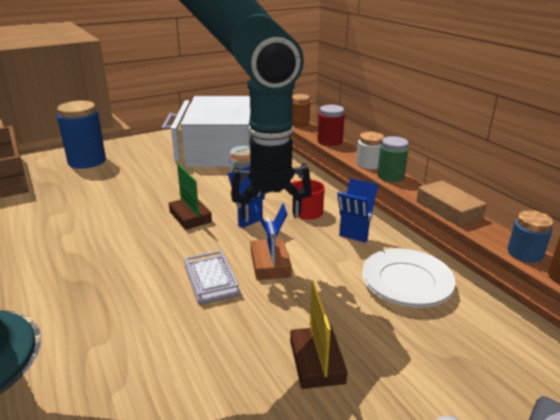

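Emit:
play_rows --gripper '[0.5,0.3,0.1,-0.1,-0.3,-0.5,-0.7,-1,-1,-1]' --slide '[[0,0,0],[0,0,0],[0,0,0],[0,0,0],[0,0,0],[0,0,0],[0,0,0],[0,0,0],[0,0,0],[0,0,0]]' --delta_rot '[[0,0,0],[0,0,0],[0,0,0],[0,0,0],[0,0,0],[0,0,0],[0,0,0],[0,0,0],[0,0,0],[0,0,0]]' --newtons 45

```text
clock: 5.35
tcp_pos: [0.5471, -0.0241, 0.2791]
ee_rot: [2.572, 1.801, 0.006]
force: [-1.0, -0.1, 11.0]
width: 0.168
```

```bash
python3 - <<'E'
from h import *
to([0.5458,-0.0238,0.277]); snap('wrist','w3'); snap('side','s3');crop('s3',210,150,120,130,6,'c6')
E
```

```text
clock 5.35 tcp [ 0.5471 -0.0241  0.2791] w 0.168 F [-1.  -0.1 11. ] q [-0.44  0.5   0.53  1.98 -0.37  0.75 -0.03]
tool y ang -20.01 z [ 0.004  0.001 -1.   ]
slide units [-0.004 -0.026  0.042]
```

View pics/w3.png

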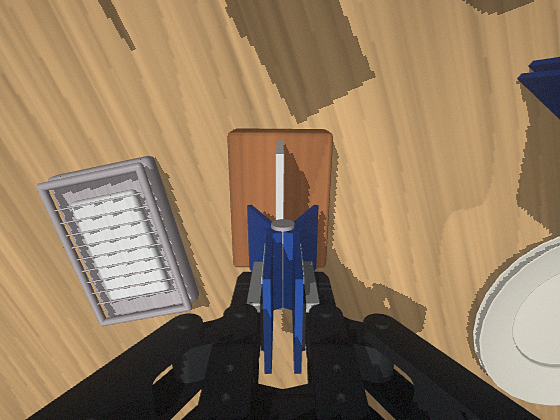

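View pics/c6.png

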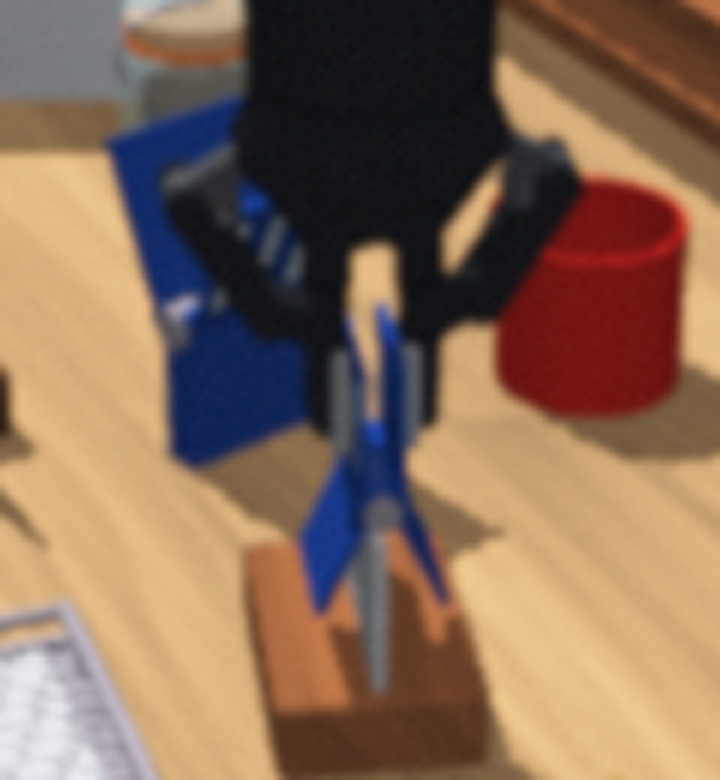

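Emit:
play_rows --gripper '[-1,-1,-1,-1,-1,-1,-1,-1,-1,-1]' --slide '[[0,0,-0.05],[0,0,-0.15],[0,0,-0.25],[0,0,-0.35],[0,0,-0.4],[0,0,-0.4],[0,0,-0.3],[0,0,-0.2],[0,0,-0.1],[0,0,0]]' --delta_rot '[[0,0,0],[0,0,0],[0,0,0],[0,0,0],[0,0,0],[0,0,0],[0,0,0],[0,0,0],[0,0,0],[0,0,0]]'

```text
clock: 6.7
tcp_pos: [0.546, -0.0238, 0.3872]
ee_rot: [-2.573, -1.802, -0.0]
force: [0.2, -0.5, -0.9]
width: 0.172
```

```bash
python3 - <<'E'
from h import *
to([0.4905,-0.275,0.387]); snap('wrist','w4'); snap('side','s4');crop('s4',210,90,140,190,4,'c7')
crop('w4',200,180,160,200,4,'c8')
E
```

```text
clock 6.7 tcp [ 0.546  -0.0238  0.3872] w 0.172 F [ 0.2 -0.5 -0.9] q [-0.52  0.34  0.62  1.91 -0.24  0.96 -0.14]
tool y ang -20.0 z [-0.  0. -1.]
slide units [-5.10e+00  6.76e-01  4.00e-03]
```

View pics/w4.png

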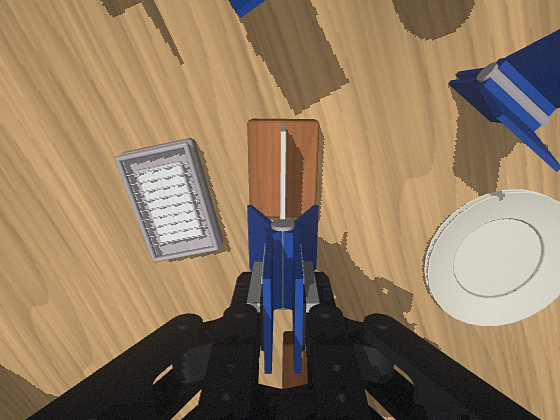

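View pics/c7.png

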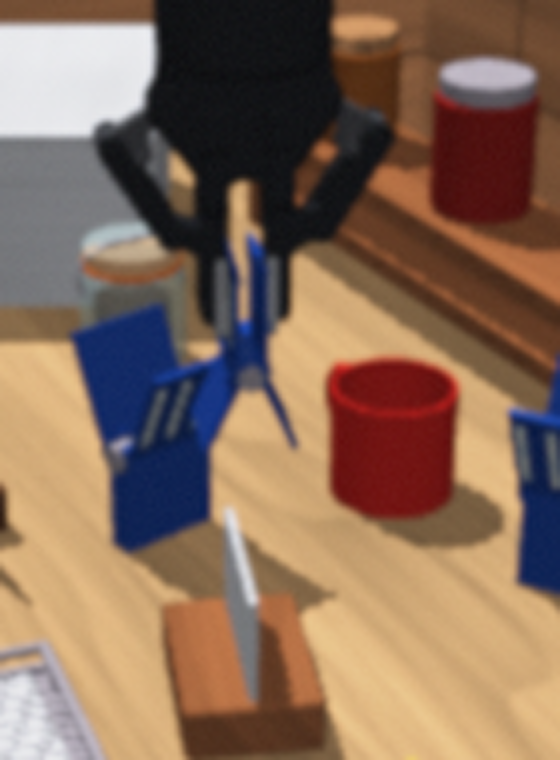

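View pics/c8.png

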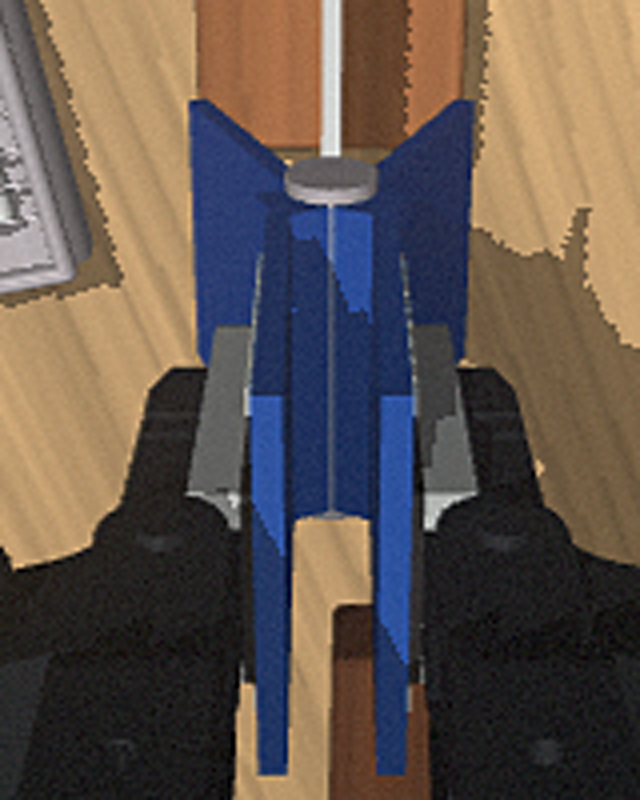

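Emit:
play_rows --gripper '[-1,-1,-1,-1,-1,-1,-1,-1,-1,-1]' --slide '[[-0.2,0.03,0],[-0.5,0.07,0],[-0.8,0.1,0],[-0.9,0.12,0],[-0.9,0.12,0],[-0.8,0.1,0],[-0.6,0.08,0],[-0.3,0.04,0],[-0.1,0.016,0],[0,0,0]]' --delta_rot '[[0,0,0],[0,0,0],[0,0,0],[0,0,0],[0,0,0],[0,0,0],[0,0,0],[0,0,0],[0,0,0.014],[0,0,0]]'

```text
clock: 8.05
tcp_pos: [0.4908, -0.2744, 0.3869]
ee_rot: [-2.585, -1.784, -0.0]
force: [0.3, -1.4, -1.1]
width: 0.172
```

```bash
python3 - <<'E'
from h import *
to([0.4905,-0.275,0.387]); snap('wrist','w5'); snap('side','s5');crop('s5',260,170,100,140,5,'c9')
crop('w5',200,180,160,200,4,'c10'); snap('top','t5')
E
```

```text
clock 8.05 tcp [ 0.4908 -0.2744  0.3869] w 0.172 F [ 0.3 -1.4 -1.1] q [-0.09  0.39  0.69  1.87 -0.29  0.98  0.36]
tool y ang -20.77 z [-0.     0.001 -1.   ]
slide units [-0.014 -0.002 -0.001]
```

View pics/s5.png

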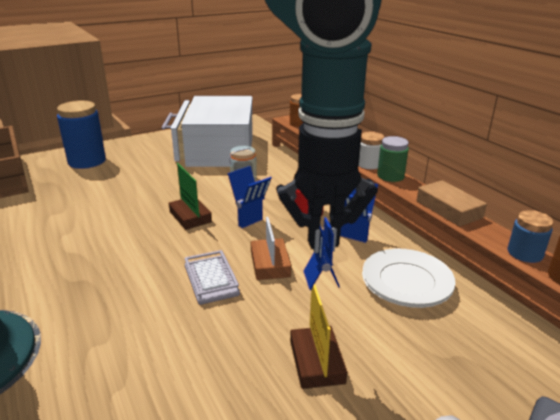

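View pics/c9.png

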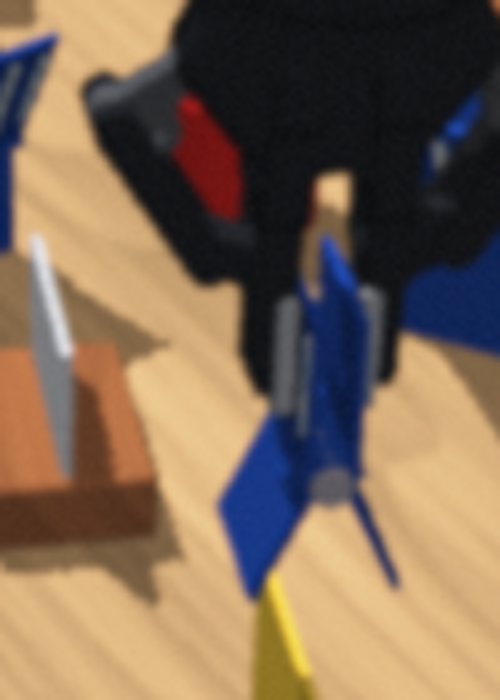

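View pics/c10.png

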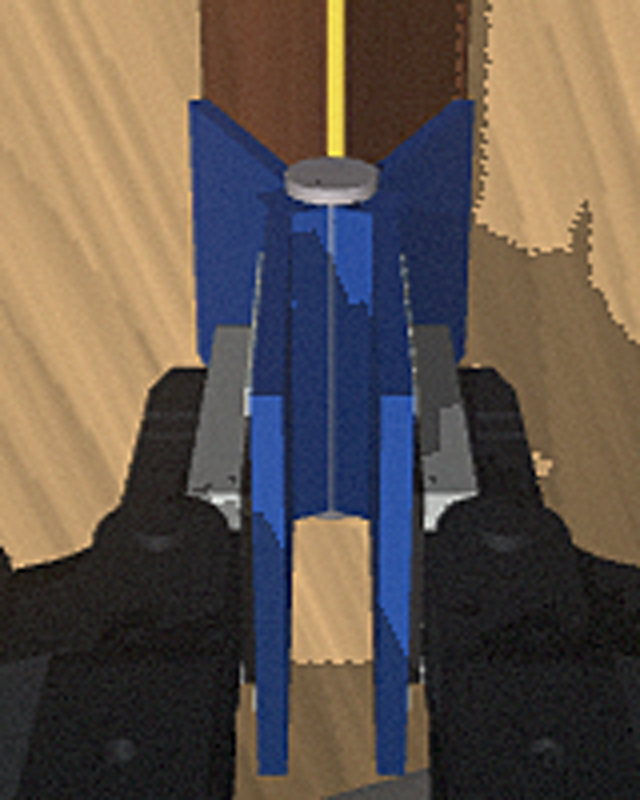

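```bash
python3 - <<'E'
from h import *
crop('w5',230,120,110,100,7,'c11'); 
E
```

```text
(no output)
```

View pics/c11.png

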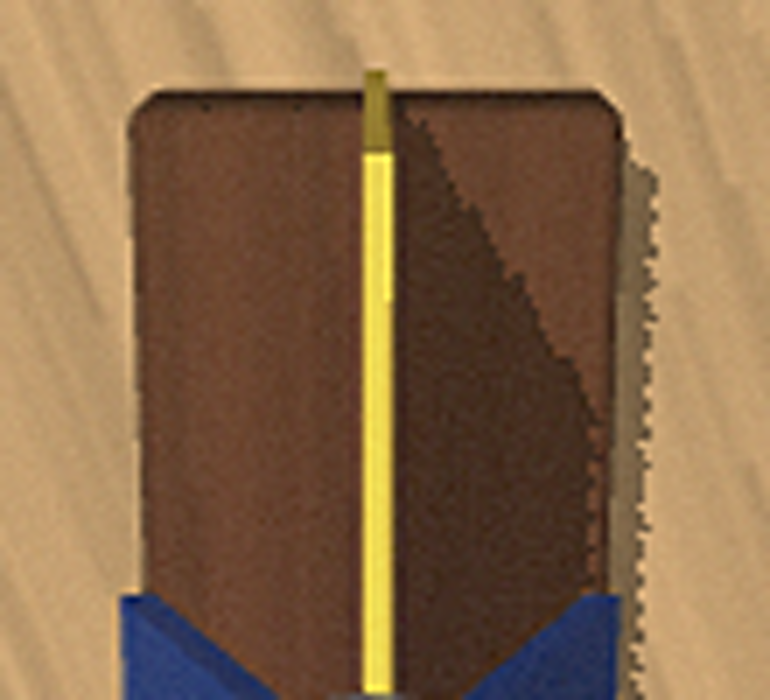

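```bash
python3 - <<'E'
from h import *
t=load('w5'); s=arm.read_state(); R=R_(s['ee_rot'])
c=lambda p,x0=230,y0=120,k=7:(x0+(p[0]+.5)/k-.5,y0+(p[1]+.5)/k-.5)
T=lambda P:(R.T@(P-s['tcp_pos'])*1000).round(1)
a=atz(t,c((378,153)),.12); b=atz(t,c((378.5,690)),.12); e=(b-a)/np.linalg.norm(b-a)
print(a,b,np.degrees(np.arctan2(*(b-a)[1::-1])),'mid',a+e*.055, 'tool frame',T(a),T(b),T(a+e*.055))
c2=lambda p:c(p,200,180,4)
z=.387-.187
print('pin ends',T(atz(t,c2((331,165)),z+.006)),T(atz(t,c2((331,516)),z+.006)))
print('jaw tip outer far corners',T(atz(t,c2((191,101)),z-.038)),T(atz(t,c2((473,101)),z-.038)))
# side image pin near-end centre
S=load('s5'); o=S['origin']; r=ray(S,c((331,487),260,170,5))
# intersect with tool plane y=0 
Rt=R.T; k=-(Rt@(o-s['tcp_pos']))[1]/(Rt@r)[1]; print('side pin end',T(o+k*r))
for p in [(0,0,.187)]:
  print(proj(S,s['tcp_pos']+R@np.array([-.022,0,.187])))
E
```

```text
[ 0.51047599 -0.22329871  0.12      ] [ 0.49007905 -0.27747857  0.12      ] -110.62971270760886 mid [ 0.49109801 -0.27477195  0.12      ] tool frame [ 53.9   0.4 267.1] [ -4.    0.4 267.1] [ -1.1   0.4 267.1]
pin ends [ 26.6  -0.4 181.1] [-23.9  -0.5 181.1]
jaw tip outer far corners [ 20.4 -22.2 225.1] [ 20.4  21.5 225.1]
side pin end [-14.7  -0.  193.5]
[[327.32138841 266.29028624]]
```

Emit:
play_rows --gripper '[-1,-1,-1,-1,-1,-1,-1,-1,-1,-1]' --slide '[[-0.02,0.017,0],[0,0,0.1],[0,0,0.2],[0,0,0.2],[0,0,0.2],[0,0,0.2],[0,0,0.2],[0,0,0.15],[0,0,0.07],[0,0,0]]' --delta_rot '[[0,0,0],[0,0,0],[0,0,0],[0,0,0],[0,0,0],[0,0,0],[0,0,0],[0,0,0],[0,0,0],[0,0,0]]'

```text
clock: 9.45
tcp_pos: [0.491, -0.2763, 0.3211]
ee_rot: [-2.586, -1.784, 0.0]
force: [-0.5, 0.8, -0.2]
width: 0.169
```

```bash
python3 - <<'E'
from h import *
to([0.4911,-0.2748,0.321]); snap('wrist','w6'); snap('side','s6');crop('s6',260,220,110,140,5,'c12')
crop('w6',180,120,200,150,4,'c13'); snap('top','t6')
E
```

```text
clock 9.45 tcp [ 0.491  -0.2763  0.3211] w 0.169 F [-0.5  0.8 -0.2] q [-0.04  0.48  0.64  1.92 -0.37  0.86  0.43]
tool y ang -20.81 z [-0. -0. -1.]
slide units [ 0.029 -0.009  0.001]
```

View pics/c12.png

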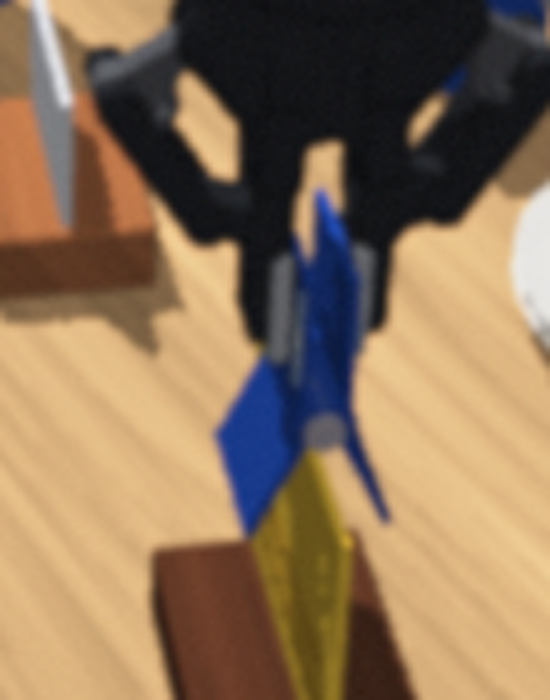

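View pics/c13.png

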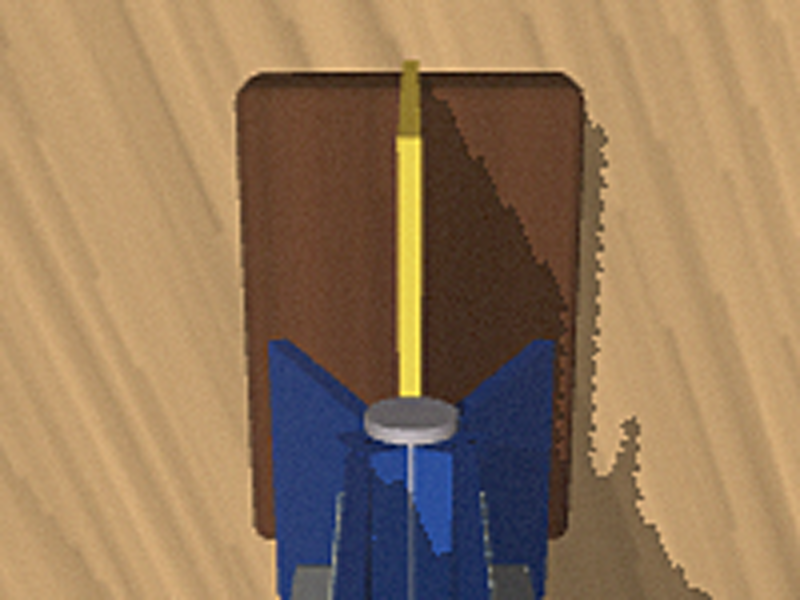

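View pics/t6.png

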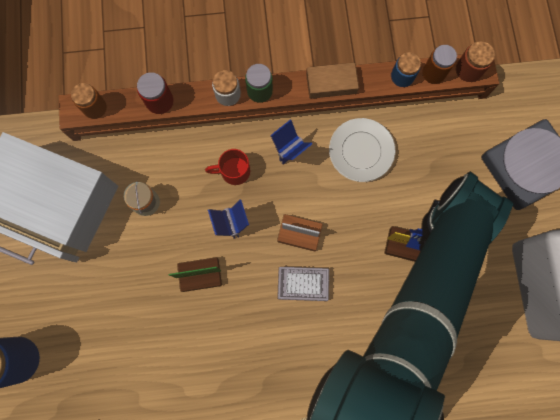

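```bash
python3 - <<'E'
from h import *
S=load('s6'); s=arm.read_state(); R=R_(s['ee_rot'])
for n,p in dict(pin=(-.024,0,.187),jawR=(-.022,.020,.225),jawL=(-.022,-.021,.225)).items():
    q=s['tcp_pos']+R@np.array(p); print(n,q.round(4),((proj(S,q)-[260,220])*5).round(0))
W=load('w6'); c=lambda p,x0=180,y0=120,k=4:(x0+(p[0]+.5)/k-.5,y0+(p[1]+.5)/k-.5)
a=atz(W,c((409,136)),.12); print('card far end rel tool',(R.T@(a-s['tcp_pos'])*1000).round(1))
E
```

```text
pin [ 0.4827 -0.2988  0.1345] [[331. 431.]]
jawR [ 0.5021 -0.3041  0.0965] [[391. 522.]]
jawL [ 0.4638 -0.2895  0.0965] [[251. 536.]]
card far end rel tool [ 56.7  -1.  201.5]
```

```bash
python3 - <<'E'
from h import *
print(arm.finish_job())
E
```

```text
the job is handed in; nothing more can be done
None
```

The blue clip is held squeezed open astride the yellow card, and I handed the job in at about 9.6 s of the 40 s allowed. I squeezed it on the fin with a 45 N grip, lifted it 110 mm straight up, carried it over and lowered it onto the middle of the card's top edge.

**Last checks:**
- **Depth:** the jaw tips are about 24 mm below the card's top edge and the pin is about 8 mm clear above it. The side view agreed with the expected positions of the pin and both jaw tips to within about 2 pixels.
- **Alignment:** the clip is within about 1 mm of the card's middle plane, 1–2 mm off the middle along the edge, and about 0.2° off in line.
- **Contact:** the outside force on the tool was under about 1 N, so I saw no sign of the clip touching the card.
- **Surroundings:** in the last top view the other objects look where they were.

No check failed. The side view put the pin about 1.5 px (roughly 2 mm) to one side of where I expected, which is within the stated camera accuracy.

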